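Test the ink grinder's latching stop button

ROBOT

A 6-joint arm with a two-finger parallel gripper is mounted at the origin on the work surface. World frame = base frame: x ahead of the robot, y to its left, z up, the work surface at z = 0. Lengths are in mm, angles in rad, forces in N, time in s.
With the tool pointing down it reaches from about 275 to 750 mm from the base axis. Payload 10.2 kg.
Tool frame: the origin (TCP) lies on the centre line of the jaws, within the pads' length; the fingertips stand 11 mm ahead of it and the grasp point (between the pads) lies 8 mm behind it; z points along the fingers, y is the line along which they close (so a half turn about z gives the same grasp; the last joint's range is limited). The gripper opens to 88 mm and grips with 3 to 60 N. Pads are 18 mm wide; open, the fingers measure 123 mm over their backs; the gripper's body (75 mm by 187 mm) begins 45 mm behind the grasp point.
Start: joints at [1.055, 0.313, 1.498, -0, 1.331, -0.223], TCP at [151.546, 502.658, 222.42] pointing down, gripper open.
Joint ranges: [-2.94, 2.94], [-0.97, 2.17], [0.19, 2.56], [-1.23, 4.37], [0.02, 3.11], [-2.88, 2.88]. Speed limits (rad/s): [2.39, 2.39, 3.01, 3.14, 3.14, 3.14].

INTERFACE

Orientations are given as a 3x3 rotation matrix whose columns are the frame's x, y, z axes.
In Python, from bench import sense, camera, job_done, recognise, masks_of, place_of gives the robot as it stands.
- The arm moves only by the tool servo_tool, never from a script. Its argument "series" is a list of rows, each an object of numbers: "x", "y", "z": the shift along the tool's x, y, z each as a share of 2.5 cm, from -1 to 1; "rx", "ry", "rz": the turn, a rotation vector about the tool's x, y, z each as a share of 0.08 rad, from -1 to 1. In form: [{"x": .., "y": .., "z": .., "rx": .., "ry": .., "rz": ..}, ...]. A call has 1 to 12 rows; each row shifts and turns the commanded pose from where the row before left it, along the tool's axes as they then stand; what a row does not reach is not made up. A row lasts 1/12 s, in which the tool goes at most 41.7 mm and 7.16 degrees, less where a joint would pass 70% of its speed; a pose out of reach is approached as far as the arm can. A call with a number of a shift or a turn outside -1 to 1 is refused whole. A call with a gripper value outside its range is refused whole. "fingers" is the closure, from 0 (fully open) to 1 (shut), set as the call begins (left out, the last holds). The fingers move at their own pace and stop on an object; the grip force is fixed at half the most. Time passes only in rows, so rows that do not move let the fingers close. It gives the time, the measured TCP pose, the force, the opening and the grip force at its end, in the units of the state.
- sense(): the state, without advancing time (a new reading comes with each control period).
- camera(name): name is "side" or "top"; returns a dict with "frame" (384x512x3 uint8, red, green, blue), "camera_matrix" (3x3 intrinsics, pixels), "R" (3x3) and "t" (3): a world point X has camera coordinates R X + t. Camera axes: x right, y down, z forward; pixel columns grow to the right and rows downward; lengths in mm; the calibration is good to about 2 mm. A picture is of the moment at which its call begins. There is no depth.
- job_done(): hands the job in; it is judged then, once.
Trained networks look in a picture, given as the dict that the camera call returned (one of the last four; its "shot" number tells which), for a name from the list of things; names that differ only in an ending like _2 or _b are one class to them, and where a whole thing is asked for, a point or a joint stands for the part that bears it (a point fixed in the world has none). Each returns a list of dicts, best first, with "conf" (0 to 1); they miss things now and then, are a little off and sometimes report something else, mostly with a low value. They report only what shows in the picture. A call takes as long as a camera call.
- recognise(picture, label): "box" ([left, top, right, bottom] in pixels, round what is visible of it).
- masks_of(picture, label): "mask" (384x512 bool, what is visible of it) and "box" ([left, top, right, bottom] in pixels, round what is visible of it).
- place_of(picture, label): "centre" ([column, row] in pixels: a listed point, or the origin of a listed thing).
The state is a dict: "time": time; "joint_positions": joint angles; "dq": joint speeds; "joint_torque": joint torques, N m; "position": TCP position; "tcp_rot": TCP orientation; "ft_force": force on the tool from outside, world axes, zero at the start; "moment": the same for the moment, N m; "opening": opening from 0.0 (shut) to 1.0 (fully open); "grip_force": force on a finger pad.
Only numpy, scipy, OpenCV 4.12 (cv2) and the standard library are available. Lean on these libraries where they do the work, as an engineer would, in place of code of your own. Each camera call takes 0.05 s, during which the arm holds its last target. There are 200 camera calls.

TASK

Test the emergency stop of the ink-grinding machine: press the winged mushroom head on its box fully in so that it latches and stays down by itself, take the fingers off it, then push its wings round clockwise (seen from above) until the head springs out again, and let it go so that it turns back to rest. Only touch and push: the stop box must stay standing where it is, not be lifted or shoved along, the flat button on the look-alike box must not be pressed, and the other things on the table stay where they are.

Things in the scene. Friction and masses are not known exactly. Their poses are not given: they have to be found in the camera images.
- stop_box: The ink grinder's stop box: a loose grey painted metal box on rubber feet, 100 x 100 mm, top face at 70 mm above the table, about 1.8 kg. It carries the black winged mushroom head in the middle of its top. Origin: centre of its underside, at table height; z up; its yaw varies. It stays put under the few newtons needed.
- stop_top (a point): Top centre of the winged mushroom head, on its vertical axis: 102 mm above the table when out, 96 mm latched, 94 mm at the bottom. Its frame turns with the head: the wings point along its +y and -y. Round cap 40 mm wide, 20 mm high, flat top 18 mm wide; a straight wing on each side reaches to 42 mm from the axis, 10 mm thick, 14 mm tall, its top 4 mm below the cap's top.
- wing_left (a point): Middle of the upper edge of one wing (the one along stop_top's +y), 32 mm from the head's axis. When the head is out the wing's top is at 98 mm above the table and its underside at 84 mm; 14 mm of free height below it to the box. Turning the head clockwise seen from above moves this wing towards stop_top's +x.
- wing_right (a point): The same point on the other wing (along stop_top's -y), 32 mm from the axis; turning clockwise moves it towards stop_top's -x.
- stop (a joint): How far the mushroom head is pushed in, m: 0 out, 0.008 bottom stop. A spring pushes it out (3 N when out, 8 N when in); pressing past the catch takes about 10 to 14 N. Pushed past about 0.0064 it latches and, let go, stays at about 0.006.
- stop_twist (a joint): How far the head is turned clockwise seen from above, rad: 0 at rest, stop at 1.3. Turning takes 0.05 to 0.15 N m (2 to 5 N on a wing); a soft spring turns it back to 0 when let go. When latched, turning it past about 0.7 frees the catch and the head springs out.
- pump_box: The rinsing pump's control box: a loose box of the same make and size (100 x 100 mm, top at 70 mm), but with a low flat round push button, 36 mm in diameter, on it instead of a winged mushroom. Not to be used. Origin: centre of its underside. The two boxes may stand either way round, left or right.
- pump (a joint): How far the flat button on the pump box is pressed, m (0 out, 0.006 in). To be left alone.
- ink_bottle: black plastic ink bottle with screw cap, 56 mm diameter, 150 mm tall, standing. A bystander; origin: centre of its underside.
- water_cup: small clear plastic water cup, 68 mm diameter, 50 mm tall. A bystander; origin: centre of its underside.
- paperweight: plain steel paperweight bar, 180 x 22 x 14 mm, lying between the two boxes. A bystander; origin: centre of its underside.
- inkstone: dark rectangular inkstone, 130 x 80 x 22 mm, with a hollow. A bystander; origin: centre of its underside.
- brush: writing brush with wooden handle, 220 mm long, 12 mm thick, lying. A bystander; origin: centre of its underside.
- ink_dish: white ceramic ink dish, 90 mm diameter, 22 mm tall. A bystander; origin: centre of its underside.

How it is judged:
By the outcome, as a careful person would: the job done as asked, in the order asked, and still so for the second after the job is handed in, with the robot touching nothing.
It also fails if it takes over 40 s, if anything falls off the work surface, if the arm or the gripper's body presses on something with over 40 N, if the wrist force passes 120 N, or if a joint passes its speed limit or range.

## Working session

There is one attempt and no reset: what is moved stays moved. The work goes in short steps, Python scripts to look and compute and a tool call to move; the robot and the scene stay as the last step left them, time stands still between calls to the robot, and variables do not carry over. Pictures are saved under pics/ and viewed, at most 10 in all, crops included, and the job is handed in when it is done.

Besides the shell and the picture viewer there is one more tool, called after "Call:" by a JSON object that holds its "op" and its "data". servo_tool: Moves the arm, as the interface text tells. Shift numbers are shares of 2.5 cm and turn numbers shares of 0.08 rad, none past 1 either way. Its arguments: {"type":"object","properties":{"series":{"type":"array"},"fingers":{"type":"number"}},"required":["series"]}

```bash
mkdir -p pics
cat > h.py <<'E'
import numpy as np, cv2
from bench import *
def tri(obs):
    # obs: list of (pic, pixel) -> least-squares 3D point
    A=[];b=[]
    for p,u in obs:
        P=np.array(p["camera_matrix"])@np.c_[np.array(p["R"]),np.array(p["t"])]
        for k in (0,1):
            r=u[k]*P[2]-P[k]; A.append(r[:3]/np.linalg.norm(r[:3])); b.append(-r[3]/np.linalg.norm(r[:3]))
    return np.linalg.lstsq(np.array(A),np.array(b),rcond=None)[0]
def onz(p,u,z):
    R=np.array(p["R"]);t=np.array(p["t"]);c=-R.T@t
    d=R.T@np.linalg.inv(p["camera_matrix"])@np.array([u[0],u[1],1]); return c+d*(z-c[2])/d[2]
E
python3 - <<'E'
from h import *
s=camera("side");t=camera("top")
cv2.imwrite("pics/a.png",np.hstack([s["frame"],t["frame"]])[:,:,::-1][:, :512]); cv2.imwrite("pics/b.png",t["frame"][:,:,::-1])
Z={'stop_top':102,'wing_left':98,'wing_right':98,'stop_box':0,'pump_box':0,'ink_bottle':0,'water_cup':0,'paperweight':0,'inkstone':0,'brush':0,'ink_dish':0}
for n,z in Z.items():
    a=place_of(s,n);b=place_of(t,n)
    print(n,[(np.round(q["centre"]),round(q["conf"],2),np.round(onz(s,q["centre"],z))[:2]) for q in a[:2]],[(np.round(q["centre"]),round(q["conf"],2),np.round(onz(t,q["centre"],z))[:2]) for q in b[:2]],
     np.round(tri([(s,a[0]["centre"]),(t,b[0]["centre"])]),1) if a and b else '')
st=sense();print(st["position"],st["tcp_rot"],st["ft_force"])
E
```

```text
stop_top [(array([254., 232.]), 0.43, array([ 476., -166.]))] [(array([312., 207.]), 0.6, array([ 478., -173.])), (array([390., 169.]), 0.48, array([ 592., -420.]))] [ 475.7 -171.4  107.8]
wing_left [(array([254., 227.]), 0.47, array([ 485., -144.]))] [(array([300., 210.]), 0.53, array([ 473., -135.]))] [ 479.9 -138.3   93.5]
wing_right [(array([254., 240.]), 0.59, array([ 464., -196.]))] [(array([322., 214.]), 0.69, array([ 459., -205.]))] [ 459.1 -204.   106.6]
stop_box [(array([250., 257.]), 0.61, array([ 463., -169.]))] [(array([311., 211.]), 0.84, array([ 475., -183.]))] [ 466.6 -179.5   10.9]
pump_box [(array([221., 184.]), 0.88, array([509., 221.]))] [(array([184., 202.]), 0.7, array([515., 234.]))] [515.7 236.3 -12.9]
ink_bottle [(array([309., 212.]), 0.73, array([744., -51.]))] [(array([266., 135.]), 0.84, array([737., -44.]))] [742.5 -45.5  -4.9]
water_cup [(array([177., 190.]), 0.6, array([347., 249.]))] [(array([182., 252.]), 0.62, array([349., 240.]))] [346.6 239.3   7.2]
paperweight [(array([247., 220.]), 0.54, array([523.,  -3.]))] [(array([256., 199.]), 0.6, array([520.,  -4.])), (array([299., 209.]), 0.55, array([ 484., -147.]))] [521.1  -4.2   1.5]
inkstone [(array([221., 293.]), 0.71, array([ 329., -267.]))] [(array([338., 257.]), 0.73, array([ 325., -266.]))] [ 3.273e+02 -2.668e+02  2.000e-01]
brush [(array([215., 151.]), 0.66, array([568., 448.]))] [(array([122., 188.]), 0.62, array([566., 444.]))] [565.8 442.9   3.3]
ink_dish [(array([341., 309.]), 0.66, array([ 620., -452.]))] [(array([393., 169.]), 0.74, array([ 612., -465.]))] [ 610.8 -460.4   14. ]
[151.52443763 502.64957727 222.41854712] [[-9.57445621e-01  2.88613722e-01 -4.35801941e-05]
 [ 2.88613723e-01  9.57445622e-01 -1.87092963e-05]
 [ 3.63259064e-05 -3.04909759e-05 -9.99999999e-01]] [-0.25208068 -0.1391317  -0.17144343]
```

Run:
```python
import cv2,numpy as np
a=cv2.imread("pics/a.png")[170:290,190:320];b=cv2.imread("pics/b.png")[150:270,250:380]
cv2.imwrite("pics/c.png",np.vstack([cv2.resize(b,None,fx=2.5,fy=2.5,interpolation=2),cv2.resize(a,None,fx=2.5,fy=2.5,interpolation=2)]))
```

```text
(no output)
```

View pics/b.png

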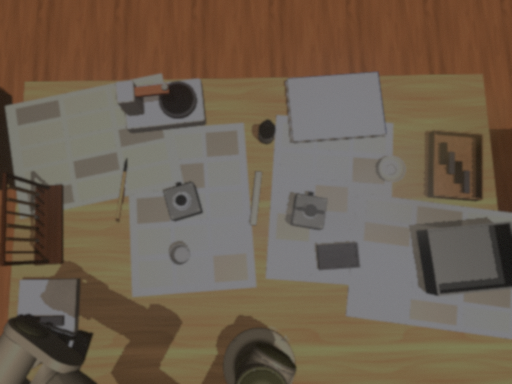

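View pics/c.png

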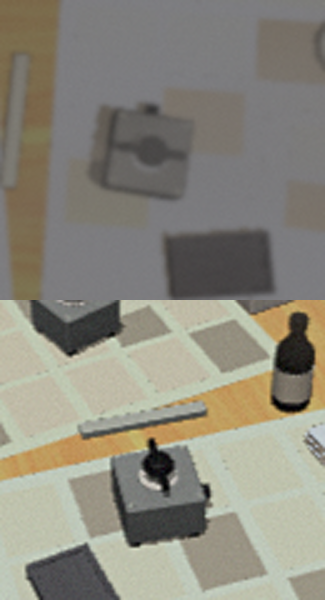

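The top view (b) shows the stop box at about (308,210), with its wings running from about (295,208) to (325,212). The pump box is at (183,200). I'll refine the head's axis and wing direction.

Run:
```python
from h import *
S=[];H=[]
for k in range(4):
    s=camera("side");t=camera("top")
    r={}
    for n in('stop_top','wing_left','wing_right'):
        a=place_of(s,n);b=place_of(t,n)
        if a and b: print(n,np.round(a[0]["centre"],1),np.round(b[0]["centre"],1),np.round(tri([(s,a[0]["centre"]),(t,b[0]["centre"])]),1))
for n in('stop_top','stop_box'):
  for p,nm in((s,'s'),(t,'t')):
    m=masks_of(p,n)
    for q in m[:2]:
        ys,xs=np.nonzero(q["mask"]);c=[xs.mean(),ys.mean()]
        print(n,nm,round(q["conf"],2),q["box"],len(xs),np.round(c,1),np.round(onz(p,c,90),1),cv2.minAreaRect(np.c_[xs,ys].astype(np.float32)))
g=cv2.cvtColor(t["frame"],cv2.COLOR_RGB2GRAY)
print(g[200:222,290:332])
```

```text
stop_top [255.9 234.1] [313.1 205.7] [ 481.2 -176.3  100.2]
wing_left [252.9 224.6] [300.9 209.3] [ 478.  -140.2  107.8]
wing_right [255.  239.6] [320.7 210. ] [ 467.8 -198.7  102.5]
stop_top [255.4 229.7] [313.  205.4] [ 480.5 -173.5  116.3]
wing_left [251.8 227.5] [299.9 208.5] [ 478.9 -137.9   94. ]
wing_right [253.8 240.7] [321.  212.3] [ 462. -200.  101.]
stop_top [257.7 232.1] [180.5 256.4] [ 475.   192.4 -179. ]
wing_left [250.6 226.9] [300.9 209. ] [ 475.4 -139.8   99.7]
wing_right [255.2 240.2] [322.  210.3] [ 466.7 -202.5  103.8]
stop_top [255.3 231.4] [312.9 207.4] [ 477.2 -174.6  110.8]
wing_left [251.9 225.7] [298.9 207.8] [ 480.7 -134.4   97.9]
wing_right [254.8 240.8] [321.4 211.3] [ 464.9 -201.3  100.7]
stop_top s 0.62 [251.2, 226.1, 256.2, 242.0] 108 [252.1 235.3] [ 470.3 -166.7   90. ] ((252.25, 235.75), (14.142135620117188, 9.192387580871582), 45.0)
stop_top s 0.25 [214.6, 159.4, 224.3, 170.8] 51 [219. 164.] [508.7 227.8  90. ] ((219.0, 164.0), (6.0, 8.0), 90.0)
stop_top t 0.68 [299.7, 200.8, 325.0, 216.9] 147 [311.4 210.3] [ 470.5 -172.6   90. ] ((311.263519287109
[... 3997 characters left out ...]
 [ 83  79  79  88  96  99 102 103 102 103 102 103 102 101 101 104 105 107
  110 110 111 109 108 107 102 101 100 101 100 101  99  98 101  99 104 111
  119 121 122 121 123 122]
 [ 82  77  82  91  98 101 102 103 101 102 102 102 101 101 101 102 102 103
  103 104 103 104 104 102 100 100 101  99  99 101 100 100  99 100 106 115
  121 121 122 122 122 122]
 [ 82  78  84  92 102 103 103 102 101 101 102 102 100 101 103 100 101 102
  101 103 101 100 101 101 100 100  99 100 101 101  99  99  98 100 107 116
  121 122 120 122 122 121]
 [ 80  78  82  94 103 105 104 102 102 102 102 103 101 101 101 101 100 101
  102 101 100 102 101  99 101 100 100 100  99 101  99 100  99 101 107 117
  122 123 121 122 121 122]]
```

Run:
```python
from h import *
t=camera("top");s=camera("side")
L,R_=onz(t,[298,207.9],95),onz(t,[321,211.7],95)
print(L,R_,np.degrees(np.arctan2(*(L-R_)[[1,0]])))
print(onz(t,[310.2,210],96))
g=cv2.cvtColor(s["frame"],cv2.COLOR_RGB2GRAY);print(g[222:248,244:264])
st=sense();print(st["position"],st["joint_positions"])
c=np.array([471,-169.5,222.4]);print(np.array(st["tcp_rot"]).T@(c-st["position"])/25)
```

```text
[ 478.06666174 -131.10680487   95.        ] [ 465.15117718 -201.36155595   95.        ] 79.58317629183408
[ 470.85710607 -168.24265416   96.        ]
[[169 171 168 158 156 152 155 159 155 160 154 159 157 157 155 153 150 159
  159 157]
 [175 174 168 159 158 154 158 158 152 153 154 151 154 157 158 151 151 148
  161 161]
 [173 172 170 168 160 160 152 156 159 156 158 156 153 153 155 157 154 148
  155 153]
 [173 170 174 164 164 114  68  82 142 158 155 155 152 152 153 159 157 155
  147 153]
 [174 178 172 169 140  67  14  35 135 158 155 156 156 153 156 159 174 184
  189 193]
 [174 175 170 172 141  71  16  12  82 144 157 170 177 180 195 197 198 196
  201 198]
 [171 173 175 177 149  78  13  12  90 162 197 202 202 202 197 173 139 140
  167 156]
 [169 176 183 187 193 108  25  17  50 153 153 152 143 128 132 134 122 122
  138 127]
 [191 195 171 151 143  97  37  16  17  66  64  89 118 125 127 124 123 124
  124 126]
 [130 132 132 133 126  80  34   5  12  11  15  25  51  89 125 130 126 124
  122 118]
 [120 127 131 124  79  24  20  20  19  20  11  27  21  37 112 134 125 126
  125 123]
 [118 128 126  
[... 750 characters left out ...]
 [119 111 168 198 194 144 111  95  78  48  14  19  22  73 177 193 162 130
  119 122]
 [124 123 132 175 194 188 193 196 144  96  44  21  20  68 175 171 138 122
  122 122]
 [121 123 124 112 150 185 194 196 196 203 112  24   0  50 129 127 120 121
  120 119]
 [121 127 122 120 112 121 155 168 190 199 118  30  10  34 109 124 122 120
  123 124]
 [122 126 127 120 120 118 119 117 117 114  77  46  34  62 115 127 127 121
  128 126]
 [128 122 126 119 123 122 122 121 117 125 123  86  65  68 115 124 125 120
  121 120]]
[151.54485331 502.65372195 222.4234043 ] [ 1.05459217e+00  3.12900018e-01  1.49769141e+00  1.03481177e-05
  1.33103171e+00 -2.23399058e-01]
[-1.99947868e+01 -2.20534815e+01  1.21163950e-03]
```

Call:
{"op": "servo_tool", "data": {"series": [{"x": -0.8,"y": -0.88},{"x": -0.8,"y": -0.88},{"x": -0.8,"y": -0.88},{"x": -0.8,"y": -0.88},{"x": -0.8,"y": -0.88},{"x": -0.8,"y": -0.88},{"x": -0.8,"y": -0.88},{"x": -0.8,"y": -0.88},{"x": -0.8,"y": -0.88},{"x": -0.8,"y": -0.88},{"x": -0.8,"y": -0.88},{"x": -0.8,"y": -0.88}], "fingers": 1}}

```text
$.series[0]: bad value
```

Call:
{"op": "servo_tool", "data": {"series": [{"x": -0.8,"y": -0.88},{"x": -0.8,"y": -0.88},{"x": -0.8,"y": -0.88},{"x": -0.8,"y": -0.88},{"x": -0.8,"y": -0.88},{"x": -0.8,"y": -0.88},{"x": -0.8,"y": -0.88},{"x": -0.8,"y": -0.88},{"x": -0.8,"y": -0.88},{"x": -0.8,"y": -0.88},{"x": -0.8,"y": -0.88},{"x": -0.8,"y": -0.88}]}}

```text
$.series[0]: bad value
```

Call:
{"op": "servo_tool", "data": {"series": [{"x": -0.8,"y": -0.88},{"x": 0},{"x": 0}]}}

```text
$.series[0]: bad value
```

Run:
```python
from h import *
st=sense();print(st["time"],st["position"],st["tcp_rot"],st["joint_positions"],st["ft_force"],st["opening"])
print(np.array(st["tcp_rot"]).T@(np.array([471,-168.5,118])-st["position"])/25)
```

```text
3.1 [151.54485331 502.65372195 222.4234043 ] [[-9.57437272e-01  2.88641422e-01 -2.37897598e-05]
 [ 2.88641423e-01  9.57437271e-01 -2.15522890e-05]
 [ 1.65563194e-05 -2.75016749e-05 -9.99999999e-01]] [ 1.05459217e+00  3.12900018e-01  1.49769141e+00  1.03481177e-05
  1.33103171e+00 -2.23399058e-01] [-1.0024307   0.18387727 -0.15101525] 0.9991353320567185
[-19.98331032 -22.01506914   4.17721078]
```

Call:
{"op": "servo_tool", "data": {"series": [{"x": -0.8,"y": -0.88,"z": 0,"rx": 0,"ry": 0,"rz": 0},{"x": -0.8,"y": -0.88,"z": 0,"rx": 0,"ry": 0,"rz": 0},{"x": -0.8,"y": -0.88,"z": 0,"rx": 0,"ry": 0,"rz": 0},{"x": -0.8,"y": -0.88,"z": 0,"rx": 0,"ry": 0,"rz": 0},{"x": -0.8,"y": -0.88,"z": 0,"rx": 0,"ry": 0,"rz": 0},{"x": -0.8,"y": -0.88,"z": 0,"rx": 0,"ry": 0,"rz": 0},{"x": -0.8,"y": -0.88,"z": 0,"rx": 0,"ry": 0,"rz": 0},{"x": -0.8,"y": -0.88,"z": 0,"rx": 0,"ry": 0,"rz": 0},{"x": -0.8,"y": -0.88,"z": 0,"rx": 0,"ry": 0,"rz": 0},{"x": -0.8,"y": -0.88,"z": 0,"rx": 0,"ry": 0,"rz": 0},{"x": -0.8,"y": -0.88,"z": 0,"rx": 0,"ry": 0,"rz": 0},{"x": -0.8,"y": -0.88,"z": 0,"rx": 0,"ry": 0,"rz": 0}], "fingers": 1}}

```text
time: 4.1
position: [305.5, 179.3, 222.6]
tcp_rot: [[-0.957, 0.288, 0.001], [0.288, 0.957, 0.0], [-0.001, 0.0, -1.0]]
ft_force: [0.8, 0.0, -0.3]
opening: 0.118
grip_force: 0.0
```

Call:
{"op": "servo_tool", "data": {"series": [{"x": -0.8,"y": -0.88,"z": 0,"rx": 0,"ry": 0,"rz": 0},{"x": -0.8,"y": -0.88,"z": 0,"rx": 0,"ry": 0,"rz": 0},{"x": -0.8,"y": -0.88,"z": 0,"rx": 0,"ry": 0,"rz": 0},{"x": -0.8,"y": -0.88,"z": 0,"rx": 0,"ry": 0,"rz": 0},{"x": -0.8,"y": -0.88,"z": 0,"rx": 0,"ry": 0,"rz": 0},{"x": -0.8,"y": -0.88,"z": 0,"rx": 0,"ry": 0,"rz": 0},{"x": -0.8,"y": -0.88,"z": 0,"rx": 0,"ry": 0,"rz": 0},{"x": -0.8,"y": -0.88,"z": 0,"rx": 0,"ry": 0,"rz": 0},{"x": -0.8,"y": -0.88,"z": 0,"rx": 0,"ry": 0,"rz": 0},{"x": -0.8,"y": -0.88,"z": 0,"rx": 0,"ry": 0,"rz": 0},{"x": -0.8,"y": -0.88,"z": 0,"rx": 0,"ry": 0,"rz": 0},{"x": -0.8,"y": -0.88,"z": 0,"rx": 0,"ry": 0,"rz": 0}]}}

```text
time: 5.1
position: [459.1, -142.9, 222.4]
tcp_rot: [[-0.957, 0.289, 0.0], [0.289, 0.957, -0.0], [-0.0, 0.0, -1.0]]
ft_force: [0.0, -0.1, 0.1]
opening: 0.006
grip_force: 0.0
```

Call:
{"op": "servo_tool", "data": {"series": [{"x": -0.8,"y": -0.88,"z": 0,"rx": 0,"ry": 0,"rz": 0},{"x": 0,"y": 0,"z": 0,"rx": 0,"ry": 0,"rz": 0},{"x": 0,"y": 0,"z": 0,"rx": 0,"ry": 0,"rz": 0}]}}

```text
time: 5.35
position: [471.5, -168.9, 221.9]
tcp_rot: [[-0.957, 0.29, -0.001], [0.29, 0.957, 0.001], [0.001, 0.0, -1.0]]
ft_force: [-0.2, 0.0, 0.3]
opening: 0.006
grip_force: 0.0
```

```bash
cat > q.py <<'E'
from h import *
st=sense();print(st["time"],np.round(st["position"],1),"heading",np.degrees(np.arctan2(st["tcp_rot"][1][1],st["tcp_rot"][0][1])),np.round(st["joint_positions"],2),np.round(st["ft_force"],1),np.round(st["moment"],2),st["opening"])
print(np.array(st["tcp_rot"]).T@(np.array([471,-168.5,118])-st["position"])/25)
E
python3 q.py
```

```text
5.35 [ 471.5 -168.9  221.9] heading 73.1339379688885 [-0.58  0.26  1.57  0.    1.31 -1.85] [-0.2  0.   0.3] [-0.03  0.02 -0.01] 0.005788288342596373
[0.02139615 0.00938133 4.15739506]
```

Call:
{"op": "servo_tool", "data": {"series": [{"x": 0,"y": 0,"z": 1,"rx": 0,"ry": 0,"rz": 0},{"x": 0,"y": 0,"z": 1,"rx": 0,"ry": 0,"rz": 0},{"x": 0,"y": 0,"z": 1,"rx": 0,"ry": 0,"rz": 0},{"x": 0,"y": 0,"z": 0.7,"rx": 0,"ry": 0,"rz": 0},{"x": 0,"y": 0,"z": 0.3,"rx": 0,"ry": 0,"rz": 0},{"x": 0,"y": 0,"z": 0.2,"rx": 0,"ry": 0,"rz": 0},{"x": 0,"y": 0,"z": 0,"rx": 0,"ry": 0,"rz": 0},{"x": 0,"y": 0,"z": 0,"rx": 0,"ry": 0,"rz": 0}]}}

```text
time: 6.02
position: [471.9, -168.2, 118.4]
tcp_rot: [[-0.958, 0.288, 0.001], [0.288, 0.958, -0.001], [-0.001, -0.0, -1.0]]
ft_force: [0.5, 0.0, -0.2]
opening: 0.005
grip_force: 0.0
```

```bash
python3 q.py
python3 - <<'E'
from h import *
s=camera("side");t=camera("top")
f=lambda p,x,y:cv2.resize(p["frame"][y:y+90,x:x+110,::-1],None,fx=5,fy=5,interpolation=2)[:,:]
cv2.imwrite("pics/d.png",np.vstack([cv2.resize(f(s,200,175),(366,300)),cv2.resize(f(t,255,165),(366,300))]))
E
```

```text
6.0167 [ 471.9 -168.2  118.4] heading 73.24400218630066 [-0.58  0.37  1.71  0.    1.06 -1.86] [ 0.5  0.  -0.2] [ 0.03  0.04 -0.  ] 0.004685494524592083
[ 0.02951755 -0.02249531  0.01491687]
```

View pics/d.png

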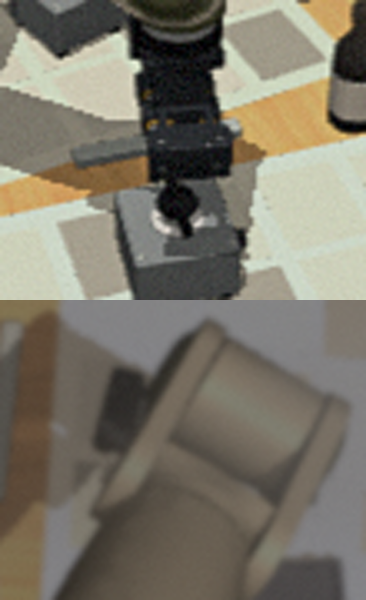

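The side crop shows the closed fingers directly above the head, which is at about (178,203) in the crop, and just clear of it. Pressing next.

Call:
{"op": "servo_tool", "data": {"series": [{"x": 0,"y": 0,"z": 0.15,"rx": 0,"ry": 0,"rz": 0},{"x": 0,"y": 0,"z": 0.1,"rx": 0,"ry": 0,"rz": 0},{"x": 0,"y": 0,"z": 0.08,"rx": 0,"ry": 0,"rz": 0},{"x": 0,"y": 0,"z": 0.06,"rx": 0,"ry": 0,"rz": 0},{"x": 0,"y": 0,"z": 0.04,"rx": 0,"ry": 0,"rz": 0},{"x": 0,"y": 0,"z": 0,"rx": 0,"ry": 0,"rz": 0},{"x": 0,"y": 0,"z": 0,"rx": 0,"ry": 0,"rz": 0}]}}

```text
time: 6.7
position: [471.5, -168.3, 106.7]
tcp_rot: [[-0.957, 0.289, -0.0], [0.289, 0.957, 0.0], [0.0, 0.0, -1.0]]
ft_force: [-0.9, 0.6, -0.6]
opening: 0.008
grip_force: 0.0
```

Call:
{"op": "servo_tool", "data": {"series": [{"x": 0,"y": 0,"z": 0.04,"rx": 0,"ry": 0,"rz": 0},{"x": 0,"y": 0,"z": 0,"rx": 0,"ry": 0,"rz": 0}]}}

```text
time: 6.87
position: [471.5, -168.2, 105.6]
tcp_rot: [[-0.957, 0.289, -0.0], [0.289, 0.957, 0.0], [0.0, 0.0, -1.0]]
ft_force: [0.2, 0.8, -0.2]
opening: 0.007
grip_force: 0.0
```

Call:
{"op": "servo_tool", "data": {"series": [{"x": 0,"y": 0,"z": 0.04,"rx": 0,"ry": 0,"rz": 0},{"x": 0,"y": 0,"z": 0,"rx": 0,"ry": 0,"rz": 0}]}}

```text
time: 7.03
position: [471.5, -168.2, 104.5]
tcp_rot: [[-0.957, 0.289, -0.0], [0.289, 0.957, 0.0], [0.0, 0.0, -1.0]]
ft_force: [0.3, -0.3, 0.2]
opening: 0.009
grip_force: 0.0
```

Run:
```python
from h import *
s=camera("side")
cv2.imwrite("pics/e.png",cv2.resize(s["frame"][180:280,205:305,::-1],None,fx=6,fy=6,interpolation=2))
P=np.array(s["camera_matrix"])@np.c_[np.array(s["R"]),np.array(s["t"])]
for X in([471,-168.5,102],[471.5,-168.2,93.5]):
    u=P@np.r_[X,1];print((u[:2]/u[2]-[205,180])*6)
```

```text
[285.50629966 316.76433603]
[285.98663483 328.26597633]
```

View pics/e.png

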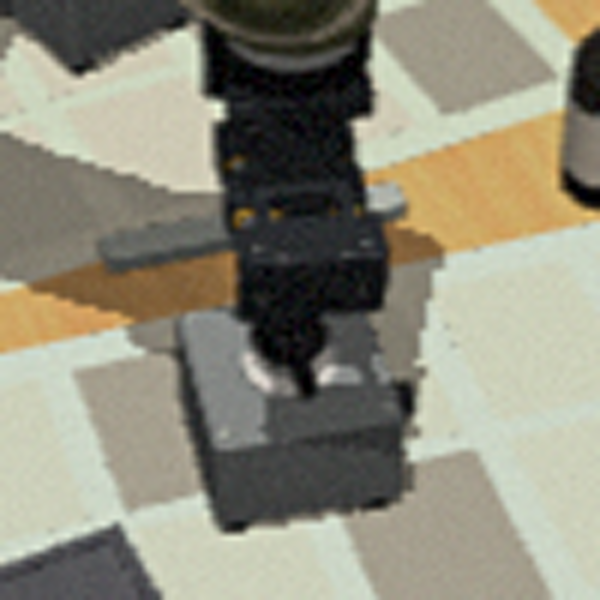

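The picture shows the gripper body hiding the contact point, with the wing end at about (308,388). The force is still zero, so I'll compare the head's pixels numerically before going lower.

```bash
python3 - <<'E'
from h import *
s=camera("side");a=cv2.imread("pics/a.png")
g=cv2.cvtColor(s["frame"],cv2.COLOR_RGB2GRAY);g0=cv2.cvtColor(a,cv2.COLOR_BGR2GRAY)
print(g[228:252,244:264]);
P=np.array(s["camera_matrix"])@np.c_[np.array(s["R"]),np.array(s["t"])]
def pr(X): u=P@np.r_[X,1];return np.round(u[:2]/u[2],1)
d=np.array([.17,.985])
for z in(90,78):print(z,pr([471-42*d[0],-168.5-42*d[1],z]))
print("cam",-np.array(s["R"]).T@np.array(s["t"]))
E
python3 q.py
```

```text
[[ 67  16  16  15  22  21  19  24  15  13  18  23  14  19  21  22  17  22
    9  27]
 [ 62  16  12  32  39  29  12  20  14  13  10  22  21  14  14  12   8  15
   14  12]
 [ 73  17   4  23  38  26  19  11  22   7   7  27  19  15  14  15   9   5
   15  13]
 [ 48  21  17  16  25  14  14  21  26  14   5  18  17   9  26  23  24  20
   21  16]
 [ 56  23  16  10  20  23  22  26  25  21  12  20  15  19  36  50  56  53
   54  61]
 [114  78  51  31   7  16  19  23  15  16  15  19   8   5  44  73  89  80
   81  80]
 [139 139  94  35  13   9   6   2  16  16  13  21  17   6  15  43  74  83
   82  80]
 [140 142  84  31   3  14   6  18  16  16  18  17  16  10   0  33  72  78
   75  78]
 [141 134  92  37  13   1   6  10  25  22  22  27  24   2  12  43  73  83
   74  80]
 [136 136 104  55  13   0   5  15   3  14  26  22  19  13  22  67  78  75
   77  75]
 [135 149 136  95  41   4  10   9  14  15  21  27   6  10  47 109 107  85
   77  76]
 [135 169 204 151  78  25   3   4   0  11  19  18  19  57 106 126 103  84
   74  75]
 [135 165 202 158 115  80  36  18  16   2  13  15  37 111 117 125 119  88
   80 
[... 512 characters left out ...]
9]
 [133 137 130 134 132  96  75  77  77  80  79  79  77  78  78  80  76  83
   79  79]
 [137 130 131 133 134  96  74  75  74  76  80  78  80  77  75  75  73  78
   75  85]
 [135 137 136 135 139  99  76  75  75  77  71  75  76  75  78  74  77  79
   74  78]
 [131 131 134 135 130  91  74  81  79  69  77  82  79  78  78  80  77  81
   80  78]
 [133 136 135 135 104  73  74  77  77  81  76  74  76  81  77  78  81  83
   73  73]]
90 [255.9 245.3]
78 [255.9 248.1]
cam [   72.98899483 -1051.33562032  1031.53220925]
7.1333 [ 471.5 -168.2  104.7] heading 73.22572468837895 [-0.58  0.39  1.72  0.    1.03 -1.86] [ 0.2  0.4 -0.3] [0.01 0.02 0.03] 0.008226271798933444
[ 0.01662331 -0.01607985 -0.53387008]
```

Call:
{"op": "servo_tool", "data": {"series": [{"x": 0,"y": 0,"z": 0.06,"rx": 0,"ry": 0,"rz": 0},{"x": 0,"y": 0,"z": 0.06,"rx": 0,"ry": 0,"rz": 0},{"x": 0,"y": 0,"z": 0,"rx": 0,"ry": 0,"rz": 0}]}}

```text
time: 7.38
position: [471.4, -168.2, 101.3]
tcp_rot: [[-0.957, 0.289, -0.0], [0.289, 0.957, 0.0], [0.0, 0.0, -1.0]]
ft_force: [0.5, 0.1, -0.1]
opening: 0.008
grip_force: 0.0
```

Call:
{"op": "servo_tool", "data": {"series": [{"x": 0,"y": 0,"z": 0.06,"rx": 0,"ry": 0,"rz": 0},{"x": 0,"y": 0,"z": 0.06,"rx": 0,"ry": 0,"rz": 0},{"x": 0,"y": 0,"z": 0,"rx": 0,"ry": 0,"rz": 0}]}}

```text
time: 7.63
position: [471.4, -168.2, 98.4]
tcp_rot: [[-0.957, 0.289, -0.0], [0.289, 0.957, 0.0], [0.0, 0.0, -1.0]]
ft_force: [0.3, 0.7, 0.1]
opening: 0.006
grip_force: 0.0
```

Run:
```python
from h import *
s=camera("side");t=camera("top")
f=lambda p,x,y:cv2.resize(np.clip((p["frame"][y:y+100,x:x+100,::-1]/255.)**.45*255,0,255).astype(np.uint8),None,fx=6,fy=6,interpolation=2)
cv2.imwrite("pics/f.png",f(s,205,170))
g=cv2.cvtColor(s["frame"],cv2.COLOR_RGB2GRAY);print(g[236:252,246:260])
```

```text
[[ 98  36  17  13   5  14  28  17  13  24  13  17   0  43]
 [ 96  46   1   6  20   2  17  20  24  23  15   6  12  65]
 [132  87  41   4   7   3   7  13  22  26  13  16  48 111]
 [142 117  79  25   8   0  13  17  21  21  17  53 106 123]
 [198 162 120  81  40  20  10  13  18  12  37 112 118 129]
 [196 208 158 105  71  63  70  38  15   4  28 107 133 193]
 [183 212 205 156 114  86  87  55  21  10  14  82 187 211]
 [145 190 203 204 152 117 122  87  38  10  13  75 187 186]
 [128 126 166 206 147 118 120 125  64  11   9  45 103 128]
 [132 127 125 140 115 110 124 123  79  26   0  36  72  76]
 [135 135 133  98  76  72  78  82  64  48  44  69  76  72]
 [133 128 130  94  72  76  78  76  80  82  82  75  81  76]
 [132 133 137  95  70  76  76  76  74  79  73  78  74  81]
 [133 132 135  96  72  80  80  76  78  77  75  77  74  80]
 [134 132 132  99  74  77  76  78  81  76  79  78  77  75]
 [137 138  98  71  77  69  82  71  77  75  83  76  79  80]]
```

View pics/f.png

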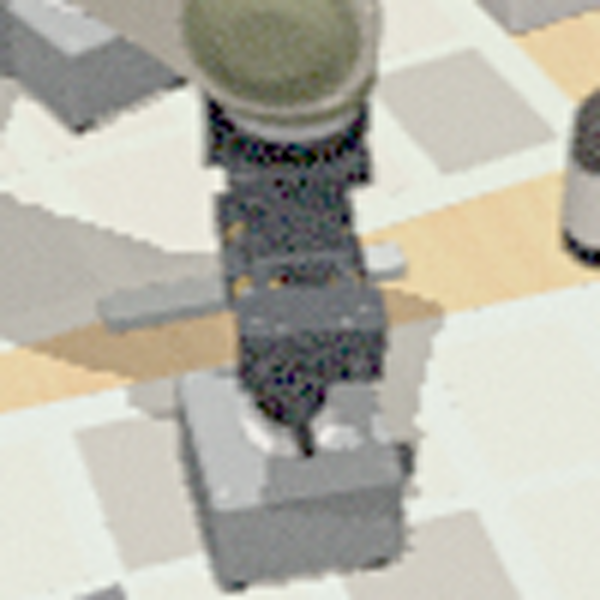

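The side crop shows the gripper over the box, with the head unmoved (wing end at about (307,450)). I'll overlay the expected gripper outline to find the discrepancy.

Run:
```python
from h import *
st=sense();R0=np.array(st["tcp_rot"]);p0=np.array(st["position"])
def draw(p,x,y,n,k):
    f=p["frame"][y:y+n,x:x+n,::-1]/255.
    im=cv2.resize((f**.5*255).astype(np.uint8),(n*k,n*k),interpolation=2)
    P=np.array(p["camera_matrix"])@np.c_[np.array(p["R"]),np.array(p["t"])]
    def px(X):u=P@np.r_[X,1];return tuple(int(v) for v in (u[:2]/u[2]-[x,y]+.5)*k)
    def box(a,b,z0,z1,c):
        v=[p0+R0@np.array([i*a,j*b,z]) for z in(z0,z1) for i,j in((-1,-1),(1,-1),(1,1),(-1,1))]
        for q in range(4):
            for e in((q,(q+1)%4),(q+4,(q+1)%4+4),(q,q+4)):cv2.line(im,px(v[e[0]]),px(v[e[1]]),c,1)
    box(9,17.5,11,-53,(0,0,255)); box(37.5,93.5,-53,-150,(0,255,0)); box(93.5,37.5,-53,-54,(255,0,0))
    return im
s=camera("side");t=camera("top")
cv2.imwrite("pics/g.png",np.hstack([draw(s,195,150,100,4),draw(t,255,155,100,4)]))
```

```text
(no output)
```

View pics/g.png

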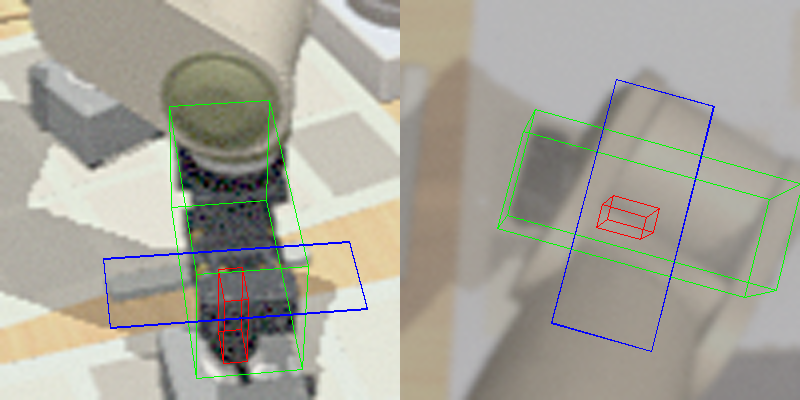

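Call:
{"op": "servo_tool", "data": {"series": [{"x": 0,"y": 0,"z": 0.04,"rx": 0,"ry": 0,"rz": 0},{"x": 0,"y": 0,"z": 0.04,"rx": 0,"ry": 0,"rz": 0},{"x": 0,"y": 0,"z": 0,"rx": 0,"ry": 0,"rz": 0}]}}

```text
time: 8.08
position: [471.4, -168.2, 96.5]
tcp_rot: [[-0.957, 0.289, -0.0], [0.289, 0.957, 0.0], [0.0, 0.0, -1.0]]
ft_force: [0.2, -0.7, -0.1]
opening: 0.007
grip_force: 0.0
```

Call:
{"op": "servo_tool", "data": {"series": [{"x": 0,"y": 0,"z": 0.04,"rx": 0,"ry": 0,"rz": 0},{"x": 0,"y": 0,"z": 0.04,"rx": 0,"ry": 0,"rz": 0},{"x": 0,"y": 0,"z": 0,"rx": 0,"ry": 0,"rz": 0}]}}

```text
time: 8.33
position: [471.4, -168.2, 94.5]
tcp_rot: [[-0.957, 0.289, -0.0], [0.289, 0.957, 0.0], [0.0, 0.0, -1.0]]
ft_force: [-0.4, -0.3, 0.7]
opening: 0.004
grip_force: 0.0
```

Run:
```python
from h import *
s=camera("side")
P=np.array(s["camera_matrix"])@np.c_[np.array(s["R"]),np.array(s["t"])]
p0=np.array([151.5,502.7,222.4]);R0=np.array([[-.957,.289,0],[.289,.957,0],[0,0,-1.]])
im=cv2.imread("pics/a.png");x,y,w,h=20,0,150,150
k=4
c=cv2.resize(im[y:y+h,x:x+w],None,fx=k,fy=k,interpolation=2);c=((c/255.)**.6*255).astype(np.uint8)
def px(X):u=P@np.r_[X,1];return tuple(int(v) for v in (u[:2]/u[2]-[x,y]+.5)*k)
def box(cy,a,b,z0,z1,col):
    v=[p0+R0@np.array([i*a,cy+j*b,z]) for z in(z0,z1) for i,j in((-1,-1),(1,-1),(1,1),(-1,1))]
    for q in range(4):
        for e in((q,(q+1)%4),(q+4,(q+1)%4+4),(q,q+4)):cv2.line(c,px(v[e[0]]),px(v[e[1]]),col,1)
for sg in(-1,1):box(sg*52.75,9,8.75,11,-53,(0,0,255))
box(0,37.5,93.5,-53,-150,(0,255,0))
print(px(p0)); cv2.imwrite("pics/i.png",c)
```

```text
(327, 469)
```

View pics/i.png

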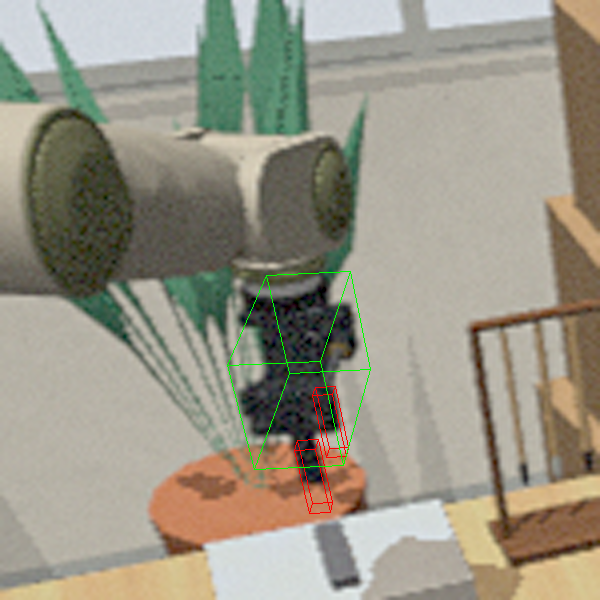

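The overlay shows the real fingertips at about (318,480), while the outline puts them at (320,512). So the real gripper stands roughly 35 mm higher than its nominal geometry. I'll find contact by feel.

Call:
{"op": "servo_tool", "data": {"series": [{"x": 0,"y": 0,"z": 0.08,"rx": 0,"ry": 0,"rz": 0},{"x": 0,"y": 0,"z": 0.08,"rx": 0,"ry": 0,"rz": 0},{"x": 0,"y": 0,"z": 0,"rx": 0,"ry": 0,"rz": 0}]}}

```text
time: 8.63
position: [471.3, -168.1, 90.2]
tcp_rot: [[-0.957, 0.289, -0.001], [0.289, 0.957, 0.0], [0.001, 0.0, -1.0]]
ft_force: [0.6, 0.5, -0.3]
opening: 0.003
grip_force: 0.0
```

Call:
{"op": "servo_tool", "data": {"series": [{"x": 0,"y": 0,"z": 0.06,"rx": 0,"ry": 0,"rz": 0},{"x": 0,"y": 0,"z": 0.06,"rx": 0,"ry": 0,"rz": 0},{"x": 0,"y": 0,"z": 0,"rx": 0,"ry": 0,"rz": 0}]}}

```text
time: 8.88
position: [471.4, -168.2, 87.4]
tcp_rot: [[-0.957, 0.289, -0.0], [0.289, 0.957, 0.0], [0.0, 0.0, -1.0]]
ft_force: [-1.1, 0.1, -0.3]
opening: 0.002
grip_force: 0.0
```

Call:
{"op": "servo_tool", "data": {"series": [{"x": 0,"y": 0,"z": 0.06,"rx": 0,"ry": 0,"rz": 0},{"x": 0,"y": 0,"z": 0.06,"rx": 0,"ry": 0,"rz": 0},{"x": 0,"y": 0,"z": 0,"rx": 0,"ry": 0,"rz": 0}]}}

```text
time: 9.13
position: [471.6, -168.3, 84.7]
tcp_rot: [[-0.957, 0.289, 0.0], [0.289, 0.957, -0.0], [-0.0, -0.0, -1.0]]
ft_force: [-1.1, 0.7, 2.8]
opening: 0.003
grip_force: 1.7
```

Contact at TCP z≈85 (2.8 N), so the real tips are about 28 mm higher than stated. Pressing on.

Call:
{"op": "servo_tool", "data": {"series": [{"x": 0,"y": 0,"z": 0.06,"rx": 0,"ry": 0,"rz": 0},{"x": 0,"y": 0,"z": 0.06,"rx": 0,"ry": 0,"rz": 0},{"x": 0,"y": 0,"z": 0,"rx": 0,"ry": 0,"rz": 0}]}}

```text
time: 9.38
position: [471.6, -168.3, 81.8]
tcp_rot: [[-0.957, 0.289, 0.0], [0.289, 0.957, -0.0], [-0.001, -0.0, -1.0]]
ft_force: [-0.4, 0.8, 4.9]
opening: 0.003
grip_force: 2.6
```

Call:
{"op": "servo_tool", "data": {"series": [{"x": 0,"y": 0,"z": 0.06,"rx": 0,"ry": 0,"rz": 0},{"x": 0,"y": 0,"z": 0.04,"rx": 0,"ry": 0,"rz": 0},{"x": 0,"y": 0,"z": 0,"rx": 0,"ry": 0,"rz": 0}]}}

```text
time: 9.63
position: [471.7, -168.3, 79.4]
tcp_rot: [[-0.957, 0.289, 0.0], [0.289, 0.957, -0.0], [-0.001, -0.0, -1.0]]
ft_force: [-1.4, 0.8, 6.5]
opening: 0.01
grip_force: 3.2
```

Call:
{"op": "servo_tool", "data": {"series": [{"x": 0,"y": 0,"z": 0.04,"rx": 0,"ry": 0,"rz": 0},{"x": 0,"y": 0,"z": 0.04,"rx": 0,"ry": 0,"rz": 0},{"x": 0,"y": 0,"z": 0,"rx": 0,"ry": 0,"rz": 0}]}}

```text
time: 9.88
position: [471.7, -168.4, 78.0]
tcp_rot: [[-0.957, 0.289, 0.001], [0.289, 0.957, -0.001], [-0.001, -0.0, -1.0]]
ft_force: [-2.7, 1.7, 10.5]
opening: 0.008
grip_force: 5.3
```

Call:
{"op": "servo_tool", "data": {"series": [{"x": 0,"y": 0,"z": 0.02,"rx": 0,"ry": 0,"rz": 0},{"x": 0,"y": 0,"z": 0,"rx": 0,"ry": 0,"rz": 0}]}}

```text
time: 10.05
position: [471.8, -168.4, 77.9]
tcp_rot: [[-0.957, 0.288, 0.001], [0.288, 0.957, -0.001], [-0.001, -0.0, -1.0]]
ft_force: [-3.8, 3.3, 14.9]
opening: 0.009
grip_force: 7.6
```

Call:
{"op": "servo_tool", "data": {"series": [{"x": 0,"y": 0,"z": 0.03,"rx": 0,"ry": 0,"rz": 0},{"x": 0,"y": 0,"z": 0,"rx": 0,"ry": 0,"rz": 0}]}}

```text
time: 10.22
position: [471.9, -168.5, 77.8]
tcp_rot: [[-0.958, 0.288, 0.001], [0.288, 0.958, -0.001], [-0.002, -0.001, -1.0]]
ft_force: [-6.2, 3.1, 21.3]
opening: 0.004
grip_force: 10.9
```

Call:
{"op": "servo_tool", "data": {"series": [{"x": 0,"y": 0,"z": -0.2,"rx": 0,"ry": 0,"rz": 0},{"x": 0,"y": 0,"z": 0.05,"rx": 0,"ry": 0,"rz": 0},{"x": 0,"y": 0,"z": 0,"rx": 0,"ry": 0,"rz": 0}]}}

```text
time: 10.47
position: [471.9, -168.5, 79.8]
tcp_rot: [[-0.957, 0.289, 0.001], [0.289, 0.957, -0.001], [-0.001, -0.0, -1.0]]
ft_force: [0.1, -0.1, 6.4]
opening: 0.004
grip_force: 3.0
```

Call:
{"op": "servo_tool", "data": {"series": [{"x": 0,"y": 0,"z": -0.08,"rx": 0,"ry": 0,"rz": 0},{"x": 0,"y": 0,"z": 0,"rx": 0,"ry": 0,"rz": 0}]}}

```text
time: 10.63
position: [471.3, -168.2, 81.4]
tcp_rot: [[-0.957, 0.289, -0.001], [0.289, 0.957, 0.0], [0.001, 0.0, -1.0]]
ft_force: [-0.3, 0.2, 0.1]
opening: 0.006
grip_force: 0.0
```

Force drops to 0 at a 3.6 mm rise, so the head is latched. I'll lift off, open to about 66 mm and turn counterclockwise about 47° so the fingers can straddle the wings.

Call:
{"op": "servo_tool", "data": {"series": [{"x": 0,"y": 0,"z": -0.4,"rx": 0,"ry": 0,"rz": 0},{"x": 0,"y": 0,"z": -0.6,"rx": 0,"ry": 0,"rz": -0.6},{"x": 0,"y": 0,"z": 0,"rx": 0,"ry": 0,"rz": -1},{"x": 0,"y": 0,"z": 0,"rx": 0,"ry": 0,"rz": -1},{"x": 0,"y": 0,"z": 0,"rx": 0,"ry": 0,"rz": -1},{"x": 0,"y": 0,"z": 0,"rx": 0,"ry": 0,"rz": -1},{"x": 0,"y": 0,"z": 0,"rx": 0,"ry": 0,"rz": -1},{"x": 0,"y": 0,"z": 0,"rx": 0,"ry": 0,"rz": -1},{"x": 0,"y": 0,"z": 0,"rx": 0,"ry": 0,"rz": -1},{"x": 0,"y": 0,"z": 0,"rx": 0,"ry": 0,"rz": -1},{"x": 0,"y": 0,"z": 0,"rx": 0,"ry": 0,"rz": -1},{"x": 0,"y": 0,"z": 0,"rx": 0,"ry": 0,"rz": -0.6}], "fingers": 0.25}}

```text
time: 11.63
position: [471.4, -168.2, 107.0]
tcp_rot: [[-0.864, -0.503, -0.0], [-0.503, 0.864, 0.0], [0.0, 0.0, -1.0]]
ft_force: [-0.5, -0.2, -0.4]
opening: 0.752
grip_force: 0.0
```

Call:
{"op": "servo_tool", "data": {"series": [{"x": 0,"y": 0,"z": 0,"rx": 0,"ry": 0,"rz": 0},{"x": 0,"y": 0,"z": 0,"rx": 0,"ry": 0,"rz": 0}]}}

```text
time: 11.8
position: [471.5, -168.2, 106.9]
tcp_rot: [[-0.867, -0.498, -0.0], [-0.498, 0.867, 0.0], [0.0, 0.0, -1.0]]
ft_force: [-0.8, -0.4, 0.8]
opening: 0.749
grip_force: 0.0
```

```bash
python3 q.py
python3 - <<'E'
from h import *
s=camera("side")
f=s["frame"][180:280,205:305,::-1]/255.
cv2.imwrite("pics/j.png",cv2.resize((f**.5*255).astype(np.uint8),None,fx=6,fy=6,interpolation=2))
E
```

```text
11.8 [ 471.5 -168.2  106.9] heading 119.88505634108589 [-0.58  0.39  1.72  0.    1.03 -2.67] [-0.8 -0.4  0.8] [0.04 0.06 0.02] 0.7486449360182711
[ 0.02273711 -0.00079887 -0.44422416]
```

View pics/j.png

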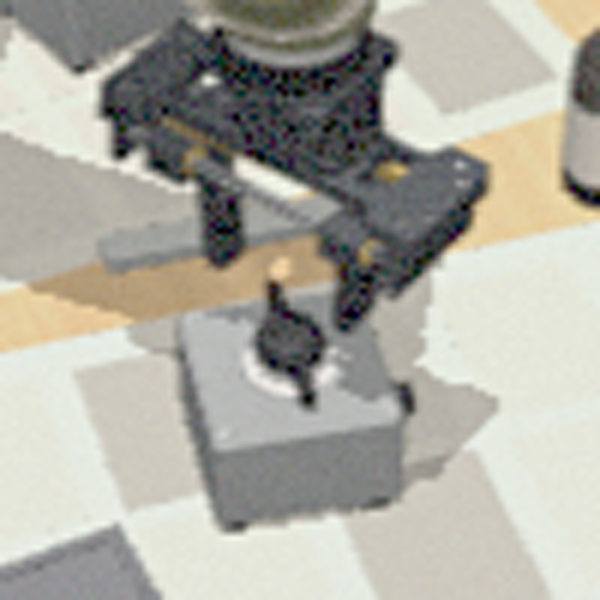

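The picture shows the latched head with its wing ends at about (272,290) and (308,400). The fingers are at about (222,250) and (350,318), on the correct counterclockwise sides and centred. Lowering beside the wings.

Call:
{"op": "servo_tool", "data": {"series": [{"x": 0,"y": 0,"z": 0.5,"rx": 0,"ry": 0,"rz": 0},{"x": 0,"y": 0,"z": 0.2,"rx": 0,"ry": 0,"rz": 0},{"x": 0,"y": 0,"z": 0.2,"rx": 0,"ry": 0,"rz": 0},{"x": 0,"y": 0,"z": 0.1,"rx": 0,"ry": 0,"rz": 0},{"x": 0,"y": 0,"z": 0,"rx": 0,"ry": 0,"rz": 0}]}}

```text
time: 12.27
position: [471.3, -168.2, 81.3]
tcp_rot: [[-0.866, -0.499, -0.001], [-0.499, 0.866, 0.0], [0.0, 0.001, -1.0]]
ft_force: [-0.4, -1.2, 0.1]
opening: 0.75
grip_force: 0.0
```

Call:
{"op": "servo_tool", "data": {"series": [{"x": 0,"y": 0,"z": 0.2,"rx": 0,"ry": 0,"rz": 0},{"x": 0,"y": 0,"z": 0.2,"rx": 0,"ry": 0,"rz": 0},{"x": 0,"y": 0,"z": 0.2,"rx": 0,"ry": 0,"rz": 0},{"x": 0,"y": 0,"z": 0.1,"rx": 0,"ry": 0,"rz": 0},{"x": 0,"y": 0,"z": 0,"rx": 0,"ry": 0,"rz": 0}]}}

```text
time: 12.68
position: [471.2, -168.1, 63.5]
tcp_rot: [[-0.866, -0.5, -0.001], [-0.5, 0.866, 0.001], [0.001, 0.001, -1.0]]
ft_force: [-0.4, -0.1, -0.2]
opening: 0.748
grip_force: 0.0
```

Call:
{"op": "servo_tool", "data": {"series": [{"x": 0,"y": 0,"z": 0,"rx": 0,"ry": 0,"rz": 0.6},{"x": 0,"y": 0,"z": 0,"rx": 0,"ry": 0,"rz": 0.6},{"x": 0,"y": 0,"z": 0,"rx": 0,"ry": 0,"rz": 0.6},{"x": 0,"y": 0,"z": 0,"rx": 0,"ry": 0,"rz": 0.6},{"x": 0,"y": 0,"z": 0,"rx": 0,"ry": 0,"rz": 0.6},{"x": 0,"y": 0,"z": 0,"rx": 0,"ry": 0,"rz": 0.6},{"x": 0,"y": 0,"z": 0,"rx": 0,"ry": 0,"rz": 0.6},{"x": 0,"y": 0,"z": 0,"rx": 0,"ry": 0,"rz": 0.6}]}}

```text
time: 13.35
position: [471.8, -168.3, 64.3]
tcp_rot: [[-0.991, -0.136, 0.001], [-0.136, 0.991, -0.0], [-0.001, -0.0, -1.0]]
ft_force: [1.8, 0.5, -1.3]
opening: 0.748
grip_force: 0.4
```

```bash
python3 q.py
```

```text
13.35 [ 471.8 -168.3   64.3] heading 97.83847308634725 [-0.58  0.45  1.76  0.    0.93 -2.28] [ 1.8  0.5 -1.3] [ 0.08 -0.18 -0.  ] 0.7481800117635866
[ 0.03070859 -0.00481707 -2.14653321]
```

Call:
{"op": "servo_tool", "data": {"series": [{"x": 0,"y": 0,"z": 0,"rx": 0,"ry": 0,"rz": 0.7},{"x": 0,"y": 0,"z": 0,"rx": 0,"ry": 0,"rz": 0.7},{"x": 0,"y": 0,"z": 0,"rx": 0,"ry": 0,"rz": 0.7},{"x": 0,"y": 0,"z": 0,"rx": 0,"ry": 0,"rz": 0.7},{"x": 0,"y": 0,"z": 0,"rx": 0,"ry": 0,"rz": 0.7},{"x": 0,"y": 0,"z": 0,"rx": 0,"ry": 0,"rz": 0.7},{"x": 0,"y": 0,"z": 0,"rx": 0,"ry": 0,"rz": 0.7},{"x": 0,"y": 0,"z": 0,"rx": 0,"ry": 0,"rz": 0}]}}

```text
time: 14.02
position: [471.9, -168.4, 64.4]
tcp_rot: [[-0.968, 0.252, 0.001], [0.252, 0.968, -0.001], [-0.001, -0.0, -1.0]]
ft_force: [0.1, -1.0, -0.2]
opening: 0.747
grip_force: 0.5
```

Call:
{"op": "servo_tool", "data": {"series": [{"x": 0,"y": 0,"z": 0,"rx": 0,"ry": 0,"rz": 0.7},{"x": 0,"y": 0,"z": 0,"rx": 0,"ry": 0,"rz": 0.7},{"x": 0,"y": 0,"z": 0,"rx": 0,"ry": 0,"rz": 0.7},{"x": 0,"y": 0,"z": 0,"rx": 0,"ry": 0,"rz": 0.7},{"x": 0,"y": 0,"z": 0,"rx": 0,"ry": 0,"rz": 0.7},{"x": 0,"y": 0,"z": 0,"rx": 0,"ry": 0,"rz": 0.7},{"x": 0,"y": 0,"z": 0,"rx": 0,"ry": 0,"rz": 0.7},{"x": 0,"y": 0,"z": 0,"rx": 0,"ry": 0,"rz": 0}]}}

```text
time: 14.68
position: [471.7, -168.3, 64.3]
tcp_rot: [[-0.799, 0.601, 0.0], [0.601, 0.799, -0.0], [-0.0, 0.0, -1.0]]
ft_force: [2.3, 0.2, 0.7]
opening: 0.748
grip_force: 0.8
```

```bash
python3 q.py
python3 - <<'E'
from h import *
s=camera("side")
f=s["frame"][180:280,205:305,::-1]/255.
cv2.imwrite("pics/k.png",cv2.resize((f**.5*255).astype(np.uint8),None,fx=6,fy=6,interpolation=2))
E
```

```text
14.6833 [ 471.7 -168.3   64.3] heading 53.04326218978952 [-0.58  0.45  1.76 -0.    0.93 -1.5 ] [2.3 0.2 0.7] [-0.07 -0.15  0.05] 0.747942125105177
[ 0.01697753 -0.02107986 -2.14727624]
```

View pics/k.png

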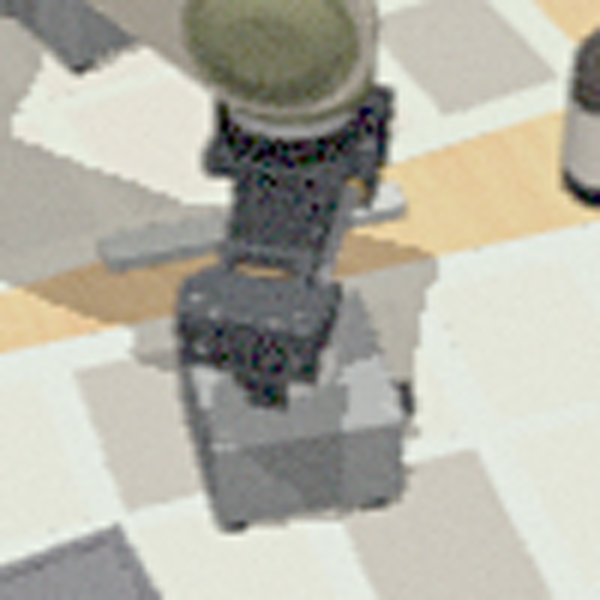

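The right wing has left its rest position at (308,400), so the head has turned. I'll go slightly further for margin, then turn back and lift straight out.

Call:
{"op": "servo_tool", "data": {"series": [{"x": 0,"y": 0,"z": 0,"rx": 0,"ry": 0,"rz": 0.7},{"x": 0,"y": 0,"z": 0,"rx": 0,"ry": 0,"rz": 0.7},{"x": 0,"y": 0,"z": 0,"rx": 0,"ry": 0,"rz": 0.3},{"x": 0,"y": 0,"z": 0,"rx": 0,"ry": 0,"rz": 0},{"x": 0,"y": 0,"z": 0,"rx": 0,"ry": 0,"rz": 0}]}}

```text
time: 15.15
position: [471.6, -168.3, 64.2]
tcp_rot: [[-0.712, 0.702, 0.0], [0.702, 0.712, -0.0], [-0.0, 0.0, -1.0]]
ft_force: [0.1, 1.1, 1.5]
opening: 0.748
grip_force: 0.9
```

Call:
{"op": "servo_tool", "data": {"series": [{"x": 0,"y": 0,"z": 0,"rx": 0,"ry": 0,"rz": -0.7},{"x": 0,"y": 0,"z": 0,"rx": 0,"ry": 0,"rz": -0.9},{"x": 0,"y": 0,"z": 0,"rx": 0,"ry": 0,"rz": -0.9},{"x": 0,"y": 0,"z": 0,"rx": 0,"ry": 0,"rz": -0.9},{"x": 0,"y": 0,"z": 0,"rx": 0,"ry": 0,"rz": -0.9},{"x": 0,"y": 0,"z": 0,"rx": 0,"ry": 0,"rz": -0.9},{"x": 0,"y": 0,"z": 0,"rx": 0,"ry": 0,"rz": -0.9},{"x": 0,"y": 0,"z": 0,"rx": 0,"ry": 0,"rz": -0.9},{"x": 0,"y": 0,"z": 0,"rx": 0,"ry": 0,"rz": -0.9},{"x": 0,"y": 0,"z": 0,"rx": 0,"ry": 0,"rz": -0.9},{"x": 0,"y": 0,"z": 0,"rx": 0,"ry": 0,"rz": -0.9},{"x": 0,"y": 0,"z": 0,"rx": 0,"ry": 0,"rz": -0.9}]}}

```text
time: 16.15
position: [471.4, -168.3, 64.1]
tcp_rot: [[-0.997, -0.073, -0.0], [-0.073, 0.997, -0.0], [0.0, -0.0, -1.0]]
ft_force: [0.4, 0.1, 1.0]
opening: 0.751
grip_force: 0.3
```

Call:
{"op": "servo_tool", "data": {"series": [{"x": 0,"y": 0,"z": 0,"rx": 0,"ry": 0,"rz": -0.9},{"x": 0,"y": 0,"z": 0,"rx": 0,"ry": 0,"rz": -0.9},{"x": 0,"y": 0,"z": 0,"rx": 0,"ry": 0,"rz": -0.9},{"x": 0,"y": 0,"z": 0,"rx": 0,"ry": 0,"rz": -0.9},{"x": 0,"y": 0,"z": 0,"rx": 0,"ry": 0,"rz": -0.9},{"x": 0,"y": 0,"z": 0,"rx": 0,"ry": 0,"rz": -0.6},{"x": 0,"y": 0,"z": 0,"rx": 0,"ry": 0,"rz": 0},{"x": 0,"y": 0,"z": 0,"rx": 0,"ry": 0,"rz": 0}]}}

```text
time: 16.82
position: [471.4, -168.2, 64.1]
tcp_rot: [[-0.889, -0.457, -0.0], [-0.457, 0.889, 0.0], [0.0, 0.0, -1.0]]
ft_force: [0.9, -0.5, -0.1]
opening: 0.754
grip_force: 0.0
```

```bash
python3 q.py
```

```text
16.8167 [ 471.4 -168.2   64.1] heading 117.20508578978298 [-0.58  0.45  1.76 -0.    0.93 -2.62] [ 0.9 -0.5 -0.1] [0.06 0.05 0.01] 0.7538486294402008
[ 1.88277490e-02 -2.01629308e-03 -2.15645568e+00]
```

Clear of the wings. Now I'll lift, go up and check.

Call:
{"op": "servo_tool", "data": {"series": [{"x": 0,"y": 0,"z": -0.4,"rx": 0,"ry": 0,"rz": 0},{"x": 0,"y": 0,"z": -0.8,"rx": 0,"ry": 0,"rz": 0},{"x": 0,"y": 0,"z": -0.8,"rx": 0,"ry": 0,"rz": 0},{"x": 0,"y": 0,"z": -0.8,"rx": 0,"ry": 0,"rz": 0},{"x": 0,"y": 0,"z": -0.8,"rx": 0,"ry": 0,"rz": 0},{"x": 0,"y": 0,"z": -0.8,"rx": 0,"ry": 0,"rz": 0},{"x": 0,"y": 0,"z": -0.4,"rx": 0,"ry": 0,"rz": 0},{"x": 0,"y": 0,"z": 0,"rx": 0,"ry": 0,"rz": 0},{"x": 0,"y": 0,"z": 0,"rx": 0,"ry": 0,"rz": 0}]}}

```text
time: 17.57
position: [471.4, -168.2, 184.0]
tcp_rot: [[-0.889, -0.457, 0.0], [-0.457, 0.889, -0.0], [0.0, -0.0, -1.0]]
ft_force: [-0.4, -0.5, 0.1]
opening: 0.751
grip_force: 0.0
```

```bash
python3 q.py
python3 - <<'E'
from h import *
s=camera("side")
f=s["frame"][180:280,205:305,::-1]/255.
cv2.imwrite("pics/l.png",cv2.resize((f**.5*255).astype(np.uint8),None,fx=6,fy=6,interpolation=2))
g=cv2.cvtColor(s["frame"],cv2.COLOR_RGB2GRAY).astype(float);g0=cv2.cvtColor(cv2.imread("pics/a.png"),cv2.COLOR_BGR2GRAY).astype(float)
# head shift since start: best vertical shift of the head patch
a=cv2.resize(g0[222:252,240:268].astype(np.uint8),None,fx=8,fy=8,interpolation=2)
b=cv2.resize(g[218:256,236:272].astype(np.uint8),None,fx=8,fy=8,interpolation=2)
r=cv2.matchTemplate(b,a,cv2.TM_CCOEFF_NORMED);_,m,_,l=cv2.minMaxLoc(r);print(m,(np.array(l)-32)/8)
E
```

```text
17.5667 [ 471.4 -168.2  184. ] heading 117.21373994818664 [-0.58  0.29  1.63 -0.    1.22 -2.62] [-0.4 -0.5  0.1] [0.05 0.07 0.  ] 0.7513280160899871
[ 0.01962052 -0.00435487  2.6395179 ]
0.8104308247566223 [0.125 0.   ]
```

View pics/l.png

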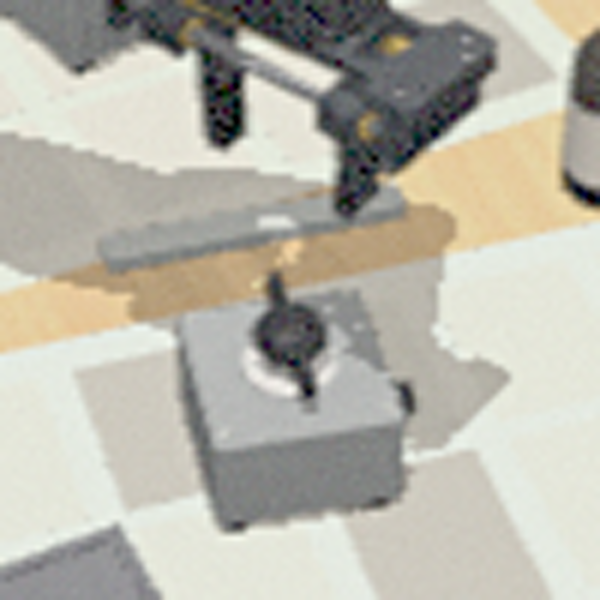

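The head is back out: its upper wing end is at about (274,274), against about (272,288) when latched, and it shows no vertical shift from the start. The wings are at rest and the box has not moved. Handing in.

```bash
python3 -c "
from bench import job_done
print(job_done())"
```

```text
the job is handed in; nothing more can be done
None
```

The emergency stop was pressed until it latched, released by turning its wings clockwise, and is back out at rest, with the stop box where it stood; I checked this in the side camera image and handed the job in, but no verdict came back.

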